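# Fetch the worklist tablet from the bench drawer and lean it on the reading stand

### The arm

A 6-joint arm with a two-finger parallel gripper is mounted at the origin on the work surface. World frame = base frame: x ahead of the robot, y to its left, z up, the work surface at z = 0. Lengths are in m, angles in rad, forces in N, time in s.
With the tool pointing down it reaches from about 0.35 to 0.975 m from the base axis. Payload 4.9 kg.
Tool frame: the origin (TCP) lies midway between the tips of the shut fingers; the grasp point (between the pads) lies 19 mm behind it (ctrl.hold_point_z is the distance from the TCP to the grasp point, in m); z points along the fingers, y is the line along which they close (so a half turn about z gives the same grasp; the last joint's range is limited). The gripper opens to 85 mm and grips with 20 to 120 N. Pads are 22 mm wide; open, the fingers measure 114 mm over their backs; the gripper's body (76 mm by 85 mm) begins 54 mm behind the grasp point. The pads swing forward as they close: fully open they stand 13 mm farther back than shut.
Start: joints at [-1.244, 0.053, 1.613, -0, 1.476, -0.119], TCP at [0.269, -0.564, 0.231] pointing down, gripper open.
Joint ranges: [-3.01, 3.01], [-1.01, 2.22], [0.06, 2.58], [-1.02, 4.17], [0.09, 2.62], [-3.14, 3.14]. Speed limits (rad/s): [2.57, 2.57, 3.14, 3.14, 3.14, 3.14].

### API

Orientations are given as a rotation vector (axis times angle).
In Python, from station import status, viewer, finish_job, ctrl gives the robot as it stands.
- The arm moves only by the shell command python3 -m jog 'ROWS' [FORCE]. ROWS is JSON, a list of rows, each a list of 7 numbers: the turn, a rotation vector about the tool's x, y, z each as a share of 5 degrees, from -1 to 1, then the shift along the tool's x, y, z each as a share of 30 mm, from -1 to 1, then the opening, from -1 (shut) to 1 (fully open). A call has 1 to 5 rows; each row shifts and turns the commanded pose from where the row before left it, along the tool's axes as they then stand; what a row does not reach is not made up. A row lasts 1/8 s, in which the tool goes at most 62.5 mm and 10.7 degrees, less where a joint would pass 70% of its speed; a pose out of reach is approached as far as the arm can. A call with a number of a shift or a turn outside -1 to 1 is refused whole. A call with a gripper value outside its range is refused whole. The fingers move at their own pace and stop on an object; FORCE is the grip in N (left out, the last holds). Time passes only in rows, so rows that do not move let the fingers close. It gives the time, the measured TCP pose, the force, the opening and the grip force at its end, in the units of the state.
- status.get_obs(): the state, without advancing time (a new reading comes with each control period).
- viewer.get_image(name): name is "side" or "top" or "wrist"; returns a dict with "img" (420x560x3 uint8, red, green, blue), "fovy" (degrees; the focal length in pixels is half the picture's height over the tangent of half this angle, whatever the lens; pixels are square), "cx", "cy" (the principal point, pixels), "rvec" (rotation vector, rad) and "tvec" (3), from world to camera coordinates, as OpenCV has them. Camera axes: x right, y down, z forward; pixel columns grow to the right and rows downward; lengths in m; the calibration is good to about 2 mm. The wrist camera is an equidistant fisheye: a pixel r from the principal point sees the ray r / f radians off the axis. A picture is of the moment at which its call begins. There is no depth.
- finish_job(): hands the job in; it is judged then, once.
The state is a dict: "t": time; "q": joint angles; "dq": joint speeds; "effort": joint torques, N m; "tool_pos": TCP position; "tool_rot": TCP orientation; "contact_force": force on the tool from outside, world axes, zero at the start; "wrist_torque": the same for the moment, N m; "opening": finger opening in m; "grip_force": force on a finger pad.
Only numpy, scipy, OpenCV 4.12 (cv2) and the standard library are available. Lean on these libraries where they do the work, as an engineer would, in place of code of your own. Each camera call takes 0.05 s, during which the arm holds its last target. There are 200 camera calls.

### The job

Pull the deep top drawer of the bench drawer unit out to its stop and take out the tablet, the larger of the two flat things filed in it. Set its long lower edge on the ledge of the reading stand, centred, screen facing the reader, and let go only once it is standing there, so that it leans back against the backrest. Leave the drawer fully out for the next person, the other thing filed in it where it is, and nothing around knocked over or pushed out of place.

Things in the scene. Friction and masses are not known exactly. Their poses are not given: they have to be found in the camera images.
- cabinet: black bench drawer unit, fixed, 232 wide (y), 205 high: one deep drawer at the top, two shallow ones below. Origin on the bench straight below the middle of the top drawer's handle when shut; x points into the unit, the drawer slides out along -x. Shut drawer front at x = 35, front edge of the carcass and its top at 47, back at 245. A carton lies on top at x = 80 to 190, up to 243 above the bench
- drawer (a joint): travel of the deep top drawer in m: 0 shut (as it starts), 0.150 at its stop. Slides stiffly (2 to 4 N) and stays where it is left
- drawer_handle (a point): middle of the drawer's handle, a round steel bar 11 thick, 110 long along the cabinet's y, 166 above the bench (39 below the top of the unit), 35 out from the drawer front. Moves with the drawer; axes as the cabinet's
- drawer_floor (a point): point on the middle line of the drawer's floor, 73 above the bench, midway between its two slots; moves with the drawer, axes as the cabinet's. The slots run across the drawer (along y) at x = -23 and +23: 14 wide between white walls 4 thick, 45 high. Front panel: inner face x = -60, top edge 119 above the floor. Side walls 55 high, 198 apart; a 45 high power block behind the slots, from x = 68
- tablet: the tablet: black slab 180 wide (y) x 105 high (z) x 10 thick (x), about 0.36 kg, filed upright on its long edge in one of the two slots. Origin at the middle of its lower long edge face; screen on the -x face, looking out of the drawer towards the handle; z up its height
- handheld: grey handheld reader with a small screen, 140 wide x 80 high x 11 thick, filed in the other slot; origin at the middle of its underside, z up. Stays in the drawer
- stand: aluminium reading stand, fixed, 160 wide (y). Origin on the bench under the middle of its ledge; x points away from the reader (robot side) to the backrest. Ledge: 4 thick base plate, from a front lip 14 high (inner face x = -13) to the foot of the backrest (face at x = 12). Backrest flat, 64 long, leaning back 20 degrees from vertical (top at x = 35, 64 above the bench); rear leg down to x = 85
- tube_rack: white rack of blood tubes, 56 x 176, 98 high, behind the stand; origin at the middle of its underside
- reagent_bottle: small white bottle, 48 across, 95 high, beside the stand; origin at the middle of its underside
- wash_bottle: white bottle, 68 across, 160 high, on the right of the bench; origin at the middle of its underside
- dish_stack: three clear round dishes in a stack, 90 across, 41 high, near the robot; origin at the middle of the underside
- tip_box: blue box with a clear lid, 82 x 120, 72 high, on the left of the bench; origin at the middle of its underside
- kit_box: white carton 95 x 150, 38 high, lying on top of the drawer unit; origin at the middle of its underside

How it is judged:
On the way, in this order (a step that is already met when the one before it is completed fails the run):
1. the top drawer is pulled out to its stop (value of joint drawer above 0.143 m), for 0.2 s.
2. the tablet is lifted out of its slot, the drawer still out (z of tablet in the frame of drawer_floor above 0.055 m and value of joint drawer above 0.138 m), for 0.1 s.
3. the tablet's lower edge stands on the ledge of the stand while it is still held (x of tablet in the frame of stand between -0.015 and 0.015 m and y of tablet in the frame of stand between -0.03 and 0.03 m and z of tablet in the frame of stand below 0.014 m and contact force between tablet and stand above 0.3 N and contact force between the fingers and tablet above 0.3 N), for 0.1 s.
At the end, for the whole second after the job is handed in: Tablet released, at rest: lower edge on the stand's ledge between lip and backrest, centred within 30 mm, leaning back 13 to 39 degrees, screen to the reader, square within 0.15 rad. Drawer still out (138 mm or more), the other thing in it, nothing else tipped or moved over 50 mm (x of tablet in the frame of stand between -0.015 and 0.015 m and y of tablet in the frame of stand between -0.03 and 0.03 m and z of tablet in the frame of stand below 0.014 m and angle between tablet's own x axis and vertical between 1.8 and 2.25 rad and angle between the y axis of tablet and the y axis of stand, either way round below 0.15 rad and contact force between tablet and stand above 0.3 N and not (contact force between the fingers and tablet above 0.05 N) and linear speed of tablet below 0.02 m/s and value of joint drawer above 0.138 m and z of handheld in the frame of drawer_floor below 0.03 m); the robot touches nothing.
It fails at once if the handheld reader is lifted out of the drawer or tipped over (z of handheld in the frame of drawer_floor above 0.03 m or angle between handheld's own z axis and vertical above 0.5 rad).
It fails at once if a bystander is knocked over or pushed more than 50 mm (distance of any of tube_rack, reagent_bottle, wash_bottle, dish_stack, tip_box, kit_box from where it was at the start of the episode above 0.05 m or angle between any of tube_rack, reagent_bottle, wash_bottle, dish_stack, tip_box, kit_box's own z axis and vertical above 0.5 rad).
It also fails if it takes over 54 s, if anything falls off the work surface, if the arm or the gripper's body presses on something with over 40 N, if the wrist force passes 120 N, or if a joint passes its speed limit or range.

## Working session

There is one attempt and no reset: what is moved stays moved. The work goes in short steps, Python scripts to look and compute and a shell command to move; the robot and the scene stay as the last step left them, time stands still between calls to the robot, and variables do not carry over. Pictures are saved under pics/ and viewed, at most 12 in all, crops included, and the job is handed in when it is done.

```bash
ls; mkdir -p pics; cat > h.py <<'E'
import numpy as np, cv2
from station import status, viewer, ctrl
from scipy.spatial.transform import Rotation as R
def snap(n,fn=None):
    d=viewer.get_image(n)
    if fn: cv2.imwrite('pics/'+fn,d['img'][:,:,::-1]); np.savez('pics/'+fn+'.npz',**d)
    return d
def load(fn): return dict(np.load('pics/'+fn+'.npz'))
def ray(d,u,v,fish=False):
    f=210/np.tan(np.radians(float(d['fovy']))/2)
    a=np.array([u-float(d['cx']),v-float(d['cy'])])
    if fish:
        r=np.hypot(*a)+1e-9; c=np.array([*(a/r*np.sin(r/f)),np.cos(r/f)])
    else: c=np.array([*(a/f),1.])
    M=R.from_rotvec(d['rvec']).as_matrix()
    o=-M.T@d['tvec']; w=M.T@c
    return o,w/np.linalg.norm(w)
def onz(d,u,v,z,fish=False):
    o,w=ray(d,u,v,fish); return o+w*(z-o[2])/w[2]
def tri(*ows):
    A=sum(np.eye(3)-np.outer(w,w) for o,w in ows); b=sum((np.eye(3)-np.outer(w,w))@o for o,w in ows)
    p=np.linalg.solve(A,b); return p,[np.linalg.norm(np.cross(p-o,w)) for o,w in ows]
def proj(d,p,fish=False):
    f=210/np.tan(np.radians(float(d['fovy']))/2)
    c=R.from_rotvec(d['rvec']).as_matrix()@np.array(p)+d['tvec']
    if fish:
        t=np.arctan2(np.hypot(c[0],c[1]),c[2]); return f*t*c[:2]/np.hypot(c[0],c[1])+[float(d['cx']),float(d['cy'])]
    return f*c[:2]/c[2]+[float(d['cx']),float(d['cy'])]
E
python3 - <<'E'
from h import *
for n in ('top','side'):
    d=snap(n,n+'0.png'); print(n,d['fovy'],d['cx'],d['cy'],ray(d,280,210))
o=status.get_obs(); print(o['tool_pos'],o['tool_rot'],R.from_rotvec(o['tool_rot']).as_matrix().round(3),o['opening'],ctrl.hold_point_z)
E
```

```text
pics
top 47.04641387802777 272.00962594094125 210.3903808985372 (array([0.39216351, 0.00502903, 1.8013927 ]), array([ 0.13062066, -0.01188276, -0.99136121]))
side 52.105135654595564 278.2736698425078 205.60240618497895 (array([0.10574679, 0.58063737, 0.99850065]), array([ 0.42126081, -0.5036758 , -0.75422146]))
[ 0.26927902 -0.56340665  0.23020345] [-3.06212494e+00 -6.93946263e-01  3.14658092e-04] [[ 0.902  0.431 -0.001]
 [ 0.431 -0.902  0.002]
 [ 0.    -0.002 -1.   ]] 0.08544856450923893 0.0187
```

View pics/top0.png

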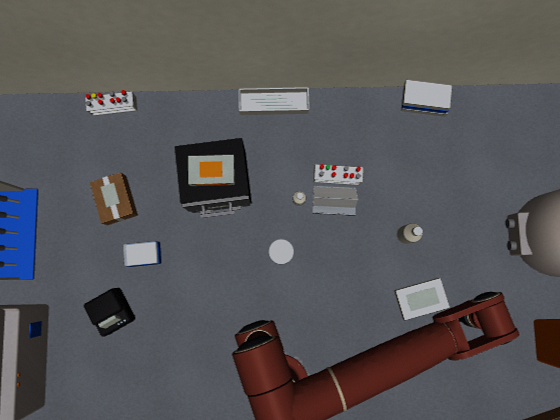

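View pics/side0.png

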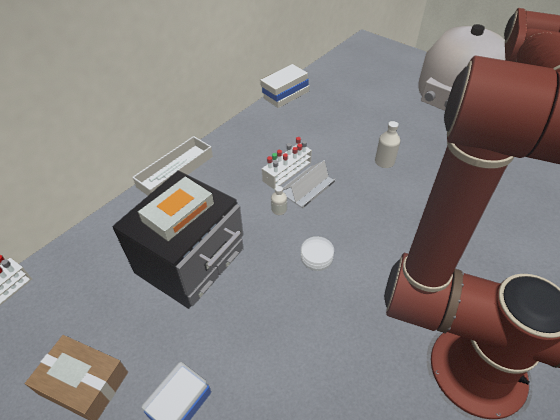

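The top view shows the black cabinet at (178–248, 140–210) with its handle at about (218, 211), and the stand at (313–357, 185–215). The side view shows the handle from (206, 265) to (240, 235), and the stand near (310, 185). I'll enlarge both regions for exact corners.

```bash
python3 - <<'E'
from h import *
t=cv2.imread('pics/top0.png'); s=cv2.imread('pics/side0.png')
a=cv2.resize(t[130:225,170:370],(800,380),interpolation=cv2.INTER_CUBIC)   # x4
b=cv2.resize(s[140:215,250:350],(400,300),interpolation=cv2.INTER_CUBIC)[:220]  # x4
c=cv2.resize(s[225:280,190:290],(400,220),interpolation=cv2.INTER_CUBIC)
cv2.imwrite('pics/crop0.png',np.vstack([a,np.hstack([b,c])]))
d=load('top0.png')
for n,u,v,z in [('handle',218,211,.166),('cab TL',176,149,.205),('TR',242,139,.205),('BR',249,201,.205),('BL',182,208,.205),('stand lip L',313,213,.014),('lip R',356,215,.014),('bk top L',315,187,.064),('bk R',357,187,.064)]: print(n,onz(d,u,v,z).round(3))
E
```

```text
handle [0.608 0.198 0.166]
cab TL [0.818 0.335 0.205]
TR [0.849 0.11  0.205]
BR [0.635 0.089 0.205]
BL [0.615 0.313 0.205]
stand lip L [ 0.614 -0.139  0.014]
lip R [ 0.604 -0.299  0.014]
bk top L [ 0.703 -0.145  0.064]
bk R [ 0.701 -0.299  0.064]
```

View pics/crop0.png

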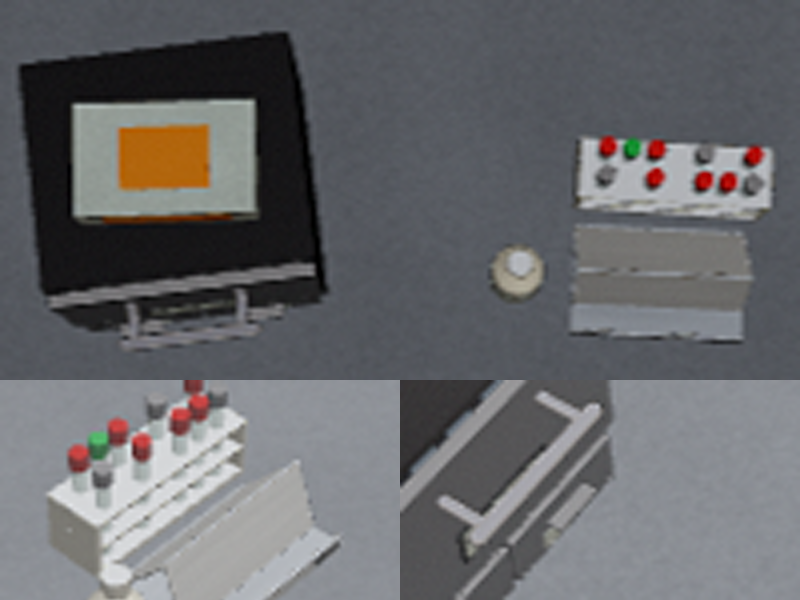

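The enlarged crop gives the handle bar ends: top view (200.5, 216) and (232.5, 211.5), side view (209, 265) and (239.5, 232.5). For the stand it gives the ridge and lip ends: top view ridge (313, 198)–(357.5, 199) and lip (313, 213)–(356, 215), side view ridge end (324, 160.5) and lip end (335, 180).

```bash
python3 - <<'E'
from h import *
t=load('top0.png'); s=load('side0.png')
for n,a,b in [('hL',(200.5,216),(208.8,265)),('hR',(232.5,211.5),(239.5,232.5)),('ridgeR',(357.5,199.2),(324.2,160.5)),('lipR',(355.7,215),(335,180))]:
    p,e=tri(ray(t,*a),ray(s,*b)); print(n,p.round(4),np.round(e,4))
for n,u,v,z in [('hL',200.5,216,.166),('hR',232.5,211.5,.166),('ridgeL',313.2,197.5,.064),('ridgeR',357.5,199.2,.064),('lipL',312.7,212.7,.014),('lipR',355.7,215,.014)]: print(n,onz(t,u,v,z).round(4))
# cabinet yaw via bottom edges etc, top-front white edge
print(onz(t,170+50/4,130+302/4,.205),onz(t,170+313/4,130+270/4,.205))
E
```

```text
hL [0.5924 0.2579 0.1636] [0.0001 0.0001]
hR [0.6031 0.1462 0.167 ] [0.0028 0.0028]
ridgeR [ 0.6555 -0.2998  0.0587] [0.0008 0.0008]
lipR [ 0.6056 -0.3001  0.001 ] [0.0005 0.0005]
hL [0.592  0.2574 0.166 ]
hR [0.6055 0.1479 0.166 ]
ridgeL [ 0.6648 -0.1376  0.064 ]
ridgeR [ 0.6555 -0.2985  0.064 ]
lipL [ 0.6152 -0.1382  0.014 ]
lipR [ 0.6036 -0.2981  0.014 ]
[0.62374945 0.3117736  0.205     ] [0.64671303 0.09140395 0.205     ]
```

```bash
cat >> h.py <<'E'
def delta(pos,rot,grasp=None):
    "units to target from measured pose: turn first (units of 5deg, in present tool axes), then shift in the turned axes (units of 30 mm)"
    o=status.get_obs(); R0=R.from_rotvec(o['tool_rot']); 
    tr=(R0.inv()*rot).as_rotvec()/np.radians(5); dp=np.array(pos)-o['tool_pos']
    print('t',round(o['t'],2),'turn',tr.round(2),'| shift after turn',(rot.inv().apply(dp)/.03).round(2),'now axes',(R0.inv().apply(dp)/.03).round(2),'pos',o['tool_pos'].round(4),'open',round(o['opening'],4),'grip',round(o['grip_force'],1),'F',np.round(o['contact_force'],1))
def down(yaw,tilt=0):
    "tool z down, tool y along (cos yaw, sin yaw); tilt: tool body leaned toward +y_tool by tilt rad"
    y=np.array([np.cos(yaw),np.sin(yaw),0]); z=np.array([0,0,-1.]); x=np.cross(y,z)
    return R.from_matrix(np.stack([x,y,z],1))*R.from_rotvec([tilt,0,0])
CY,SY=.107,-.063
E
J="python3 -m jog"
$J '[[0,0,-1,0,0,-0.3,-0.3],[0,0,-1,0,0,-0.3,-0.3],[0,0,-1,0,0,-0.3,-0.3],[0,0,-1,0,0,-0.3,-0.3],[0,0,-1,0,0,-0.3,-0.3]]' 
$J '[[0,0,-1,0,0,0,-0.3],[0,0,-1,0,0,0,-0.3],[0,0,-1,0,0,0,-0.3],[0,0,-1,0,0,0,-0.3],[0,0,-1,0,0,0,-0.3]]' 
$J '[[0,0,-1,0,0,0,-0.3],[0,0,-1,0,0,0,-0.3],[0,0,-1,0,0,0,-0.3],[0,0,-1,0,0,0,-0.3],[0,0,0,0,0,0,-0.3]]' 
python3 -c "
from h import *
delta([.56,.199,.27],down(CY))"
```

```text
t: 0.72
tool_pos: [0.2694, -0.5636, 0.2758]
tool_rot: [-2.838, -1.345, -0.0]
contact_force: [0.0, 0.2, -0.5]
opening: 0.03
grip_force: 0.0
t: 1.35
tool_pos: [0.2694, -0.5636, 0.2755]
tool_rot: [-2.48, -1.927, -0.001]
contact_force: [-0.1, -0.2, -0.4]
opening: 0.03
grip_force: 0.0
t: 1.98
tool_pos: [0.2694, -0.5636, 0.2757]
tool_rot: [-2.112, -2.325, -0.001]
contact_force: [-0.3, 0.6, 0.0]
opening: 0.0299
grip_force: 0.0
t 1.98 turn [-0.   -0.01 -0.13] | shift after turn [24.24 12.35  0.19] now axes [24.38 12.07  0.21] pos [ 0.2694 -0.5636  0.2757] open 0.0299 grip 0.0 F [-0.3  0.6  0. ]
```

```bash
J="python3 -m jog"
$J '[[0,0,-0.13,1,0.5,0,-0.3],[0,0,0,1,0.5,0,-0.3],[0,0,0,1,0.5,0,-0.3],[0,0,0,1,0.5,0,-0.3],[0,0,0,1,0.5,0,-0.3]]' >/dev/null
$J '[[0,0,0,1,0.5,0,-0.3],[0,0,0,1,0.5,0,-0.3],[0,0,0,1,0.5,0,-0.3],[0,0,0,1,0.5,0,-0.3],[0,0,0,1,0.5,0,-0.3]]' >/dev/null
$J '[[0,0,0,1,0.5,0,-0.3],[0,0,0,1,0.5,0,-0.3],[0,0,0,1,0.5,0,-0.3],[0,0,0,1,0.5,0,-0.3],[0,0,0,1,0.5,0,-0.3]]' >/dev/null
$J '[[0,0,0,1,0.5,0,-0.3],[0,0,0,1,0.5,0,-0.3],[0,0,0,1,0.5,0,-0.3],[0,0,0,1,0.5,0,-0.3],[0,0,0,1,0.5,0,-0.3]]' >/dev/null
$J '[[0,0,0,1,0.5,0,-0.3],[0,0,0,1,0.5,0,-0.3],[0,0,0,1,0.5,0,-0.3],[0,0,0,1,0.5,0,-0.3],[0,0,0,0.2,0,0.2,-0.3]]'
python3 - <<'E'
from h import *
delta([.599,.203,.27],down(CY))
d=snap('wrist','w1.png'); print(d['fovy'],ray(d,280,210,True),proj(d,[.599,.203,.166],True))
im=cv2.resize(d['img'][:,:,::-1],(800,600)); cv2.imwrite('pics/w1b.png',im)
E
```

```text
t: 5.1
tool_pos: [0.5497, 0.198, 0.2702]
tool_rot: [2.097, 2.339, 0.0]
contact_force: [-0.1, -0.4, -0.4]
opening: 0.0298
grip_force: 0.0
t 5.1 turn [ 0.   -0.    0.02] | shift after turn [-0.01  1.65  0.01] now axes [-0.01  1.65  0.01] pos [0.5497 0.198  0.2702] open 0.0298 grip 0.0 F [-0.1 -0.4 -0.4]
65.70646984690485 (array([0.54216148, 0.27208458, 0.41357658]), array([ 0.05018666, -0.29328513, -0.95470683])) [335.02085639 207.43475651]
```

View pics/w1b.png

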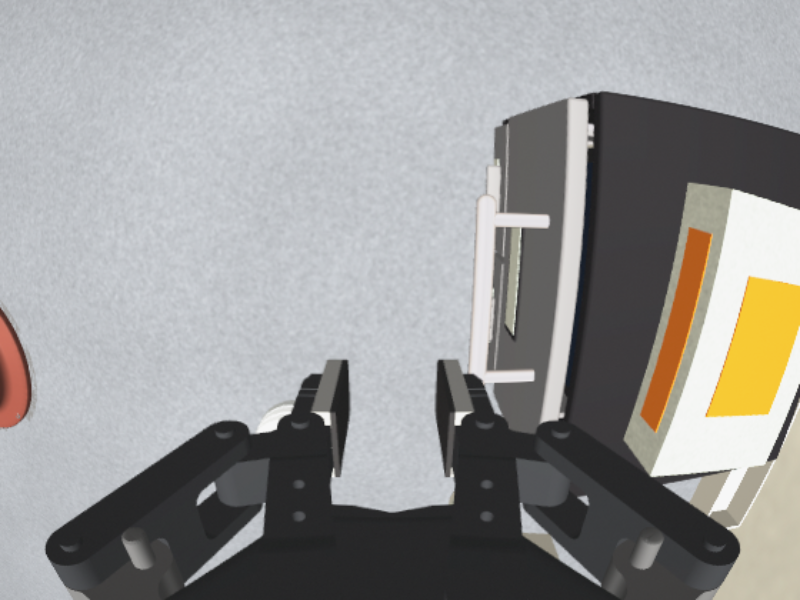

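The wrist view shows the bar running from (339, 140) to (335, 266) in original pixels. Its middle is at about (337, 203), close to the projected (335, 207). I'll move over the bar, lower, and grip it.

```bash
J="python3 -m jog"
python3 - <<'E'
from h import *
t=load('top0.png'); d=load('w1.png'); s=load('side0.png')
for a,b,c in [((200.5,216),(208.8,265),(339,141)),((232.5,211.5),(239.5,232.5),(335,265.5))]:
    print(tri(ray(t,*a),ray(d,*c,True)), tri(ray(s,*b),ray(d,*c,True)))
E
$J '[[0,0,0,0,0.8,0,-0.3],[0,0,0,0,0.85,0,-0.3],[0,0,0,0,0,1,-0.3],[0,0,0,0,0,1,-0.3],[0,0,0,0,0,1,-0.3]]'
$J '[[0,0,0,0,0,0.5,-0.3],[0,0,0,0,0,0.5,-0.3],[0,0,0,0,0,0,-0.3]]'
```

```text
(array([0.59163832, 0.2564337 , 0.1743044 ]), [np.float64(0.0006870614464653308), np.float64(0.0006870614464651749)]) (array([0.59581467, 0.25568415, 0.15778832]), [np.float64(9.392843045074169e-05), np.float64(9.392843045089671e-05)])
(array([0.60776026, 0.14876603, 0.16104145]), [np.float64(0.0016582611498668573), np.float64(0.0016582611498669277)]) (array([0.61412249, 0.13647839, 0.14350607]), [np.float64(0.0036180925569226996), np.float64(0.0036180925569228133)])
t: 5.78
tool_pos: [0.5982, 0.2006, 0.1791]
tool_rot: [-2.1, -2.336, 0.001]
contact_force: [0.3, 0.4, 0.8]
opening: 0.0299
grip_force: 0.0
t: 6.15
tool_pos: [0.5975, 0.2015, 0.1498]
tool_rot: [-2.098, -2.336, 0.004]
contact_force: [-4.7, -1.1, -0.7]
opening: 0.0302
grip_force: 0.0
```

```bash
J="python3 -m jog"
$J '[[0,0,0,0,0,0,-1],[0,0,0,0,0,0,-1],[0,0,0,0,0,0,-1],[0,0,0,0,0,0,-1]]' 50
$J '[[0,0,0,0,-0.4,0,-1],[0,0,0,0,-0.6,0,-1],[0,0,0,0,-0.6,0,-1],[0,0,0,0,-0.6,0,-1],[0,0,0,0,-0.6,0,-1]]'
```

```text
t: 6.65
tool_pos: [0.5994, 0.2019, 0.1512]
tool_rot: [2.097, 2.337, 0.002]
contact_force: [1.1, -0.2, 1.0]
opening: 0.0092
grip_force: 48.8
t: 7.28
tool_pos: [0.5152, 0.1927, 0.1512]
tool_rot: [2.097, 2.337, 0.003]
contact_force: [3.1, -0.2, 3.0]
opening: 0.0089
grip_force: 49.8
```

```bash
J="python3 -m jog"
$J '[[0,0,0,0,-0.6,0,-1],[0,0,0,0,-0.6,0,-1],[0,0,0,0,-0.5,0,-1],[0,0,0,0,-0.3,0,-1],[0,0,0,0,-0.1,0,-1]]'
$J '[[0,0,0,0,-0.1,0,-1],[0,0,0,0,0,0,-1],[0,0,0,0,0,0,-1]]'
```

```text
t: 7.9
tool_pos: [0.4526, 0.1859, 0.1511]
tool_rot: [2.097, 2.337, 0.002]
contact_force: [2.3, -2.5, 5.0]
opening: 0.0089
grip_force: 50.1
t: 8.28
tool_pos: [0.4508, 0.1858, 0.1511]
tool_rot: [2.097, 2.336, 0.004]
contact_force: [4.5, -2.2, 4.9]
opening: 0.0092
grip_force: 50.0
```

```bash
J="python3 -m jog"
$J '[[0,0,0,0,-0.1,0,-1],[0,0,0,0,0,0,-1],[0,0,0,0,0,0,-1]]'
$J '[[0,0,0,0,0,0,-0.3],[0,0,0,0,0,0,-0.3],[0,0,0,0,0,-1,-0.3],[0,0,0,0,0,-1,-0.3],[0,0,0,0,0,-1,-0.3]]'
$J '[[0,0,0,0,0,-1,-0.3],[0,0,0,0,0,-1,-0.3],[0,0,0,0,0,0,-0.3]]'
python3 - <<'E'
from h import *
delta([.45,.186,.3],down(CY))
d=snap('wrist','w2.png'); t=snap('top','t2.png'); s=snap('side','s2.png')
a=cv2.resize(d['img'],(540,405)); 
b=cv2.resize(t['img'][170:270,170:270],(300,300),interpolation=cv2.INTER_CUBIC)[:195]
c=cv2.resize(s['img'][200:330,160:310],(450,390))
im=np.zeros((600,800,3),np.uint8); im[:405,:540]=a; im[405:600,:300]=b; im[210:600,350:800]=c
cv2.imwrite('pics/m2.png',im[:,:,::-1])
E
```

```text
t: 8.65
tool_pos: [0.4508, 0.1857, 0.1512]
tool_rot: [2.094, 2.332, 0.014]
contact_force: [17.7, -0.1, -4.1]
opening: 0.0094
grip_force: 49.4
t: 9.28
tool_pos: [0.4454, 0.1855, 0.24]
tool_rot: [-2.096, -2.337, 0.003]
contact_force: [1.2, 0.8, -0.2]
opening: 0.03
grip_force: 0.0
t: 9.65
tool_pos: [0.447, 0.1858, 0.3024]
tool_rot: [2.097, 2.338, 0.005]
contact_force: [0.1, -0.0, -0.0]
opening: 0.0299
grip_force: 0.0
t 9.65 turn [ 0.04 -0.01  0.02] | shift after turn [-0.01  0.1   0.08] now axes [-0.01  0.1   0.08] pos [0.447  0.1858 0.3024] open 0.0299 grip 0.0 F [ 0.1 -0.  -0. ]
```

View pics/m2.png

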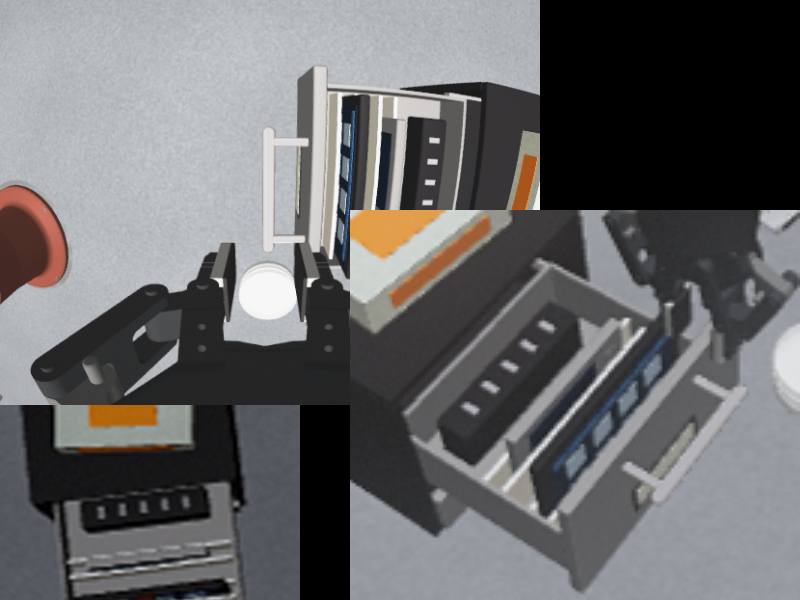

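The mosaic shows the drawer fully out. The tablet, with blue screen icons, is in the front slot; its far top end is at about (370, 100) in the wrist image. The grey handheld sits in the rear slot. I'll move over the tablet and measure again.

```bash
J="python3 -m jog"
$J '[[0,0,0,0,0.9,0,-0.3],[0,0,0,0,0.8,0,-0.3],[0,0,0,0,0.8,0,-0.3],[0,0,0,0,0,0,-0.3],[0,0,0,0,0,0,-0.3]]' >/dev/null
python3 - <<'E'
from h import *
delta([.45,.186,.3],down(CY))
d=snap('wrist','w3.png'); e=load('w2.png')
a=cv2.resize(d['img'][:300,150:450],(600,600)); b=cv2.resize(e['img'][60:360,340:440],(200,600))
cv2.imwrite('pics/m3.png',np.hstack([a,b])[:,:,::-1])
E
```

```text
t 10.43 turn [-0.03  0.    0.01] | shift after turn [ 0.   -2.35 -0.04] now axes [ 0.01 -2.35 -0.03] pos [0.5201 0.1934 0.2989] open 0.0297 grip 0.0 F [ 0.2  0.3 -0.4]
```

View pics/m3.png

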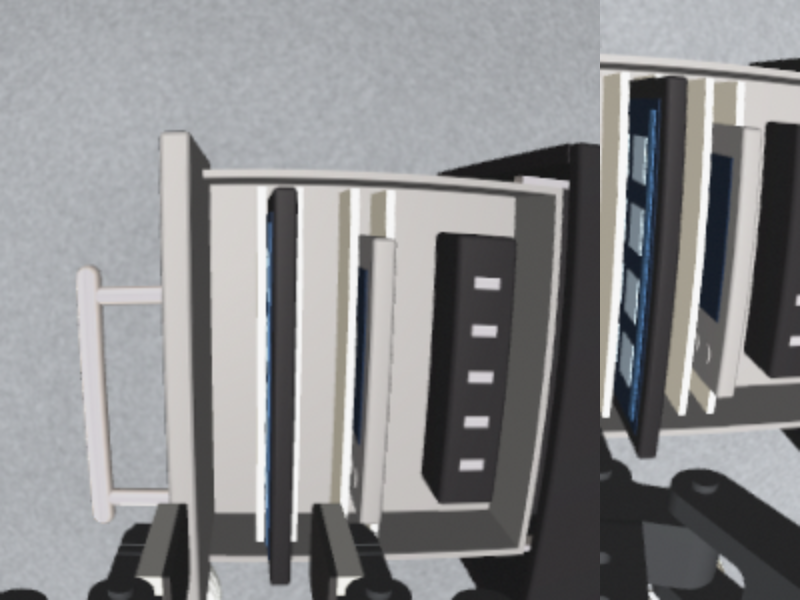

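In m3 the tablet's top face runs from (275–296, 189) to (271–290, 583). In the second wrist view (right panel) it runs from (664–688, 78) to (636–658, 457). Next I triangulate these.

```bash
python3 - <<'E'
from h import *
a=load('w3.png'); b=load('w2.png')
P=[]
for p,q in [((287.5,94.5),(372,98.5)),((298,94.5),(384,99.5)),((285.5,291.5),(358,288.5)),((295,291.5),(369,288.5))]:
    x,e=tri(ray(a,*p,True),ray(b,*q,True)); print(x.round(4),np.round(e,4),onz(a,*p,.18,True).round(4)); P.append(x)
P=np.array(P); c=P.mean(0); z=c[2]
P2=np.array([onz(a,*p,z,True) for p in [(287.5,94.5),(298,94.5),(285.5,291.5),(295,291.5)]]); c2=P2.mean(0)
ax=P2[:2].mean(0)-P2[2:].mean(0); print('c',c,c2,'len',np.linalg.norm(ax),'yaw',np.arctan2(-ax[0],ax[1]))
delta([*c2[:2],c2[2]-.014-.019],down(CY))
E
```

```text
[0.5214 0.2832 0.1715] [0.0001 0.0001] [0.5211 0.2826 0.18  ]
[0.5294 0.2836 0.1801] [0. 0.] [0.5294 0.2836 0.18  ]
[0.5411 0.1032 0.1725] [0.0001 0.0001] [0.5403 0.1079 0.18  ]
[0.5491 0.1091 0.1811] [0.0004 0.0004] [0.5492 0.1088 0.18  ]
c [0.53522922 0.19475852 0.17630298] [0.53530088 0.19470841 0.17630298] len 0.17831890506291834 yaw 0.1108681687066689
t 10.47 turn [-0.02  0.    0.01] | shift after turn [-0.01  0.51  5.2 ] now axes [-0.01  0.52  5.2 ] pos [0.5201 0.1934 0.2994] open 0.0296 grip 0.0 F [-0.8 -0.7  0.6]
```

```bash
J="python3 -m jog"
$J '[[0,0,0,0,0.5,0,-0.3],[0,0,0,0,0,1,-0.3],[0,0,0,0,0,1,-0.3],[0,0,0,0,0,1,-0.3],[0,0,0,0,0,0,-0.3]]'
$J '[[0,0,0,0,0,0.8,-0.3],[0,0,0,0,0,0.7,-0.3],[0,0,0,0,0,0.6,-0.3],[0,0,0,0,0,0,-0.3],[0,0,0,0,0,0,-0.3]]'
$J '[[0,0,0,0,0,0,-1],[0,0,0,0,0,0,-1],[0,0,0,0,0,0,-1],[0,0,0,0,0,0,-1]]' 60
```

```text
t: 11.1
tool_pos: [0.5346, 0.1947, 0.2073]
tool_rot: [-2.096, -2.336, 0.007]
contact_force: [-0.8, 0.8, 0.6]
opening: 0.0297
grip_force: 0.0
t: 11.72
tool_pos: [0.5369, 0.1953, 0.1481]
tool_rot: [2.097, 2.337, 0.003]
contact_force: [2.0, -0.6, 3.2]
opening: 0.0302
grip_force: 1.6
t: 12.22
tool_pos: [0.5357, 0.1951, 0.1471]
tool_rot: [-2.098, -2.338, 0.001]
contact_force: [-1.6, -0.7, 2.0]
opening: 0.0092
grip_force: 59.0
```

```bash
J="python3 -m jog"
$J '[[0,0,0,0,0,-0.3,-1],[0,0,0,0,0,-0.6,-1],[0,0,0,0,0,-0.7,-1],[0,0,0,0,0,-0.7,-1],[0,0,0,0,0,-0.7,-1]]'
$J '[[0,0,0,0,0,-0.7,-1],[0,0,0,0,0,-0.7,-1],[0,0,0,0,0,-0.7,-1],[0,0,0,0,0,0,-1],[0,0,0,0,0,0,-1]]'
python3 - <<'E'
from h import *
o=status.get_obs(); print(o['q'])
d=snap('side','s4.png');t=snap('top','t4.png')
cv2.imwrite('pics/m4.png',np.vstack([cv2.resize(d['img'][80:330,150:450],(660,550))])[:,:,::-1])
delta([.625-.05,-.216,.3],down(SY))
E
```

```text
t: 12.85
tool_pos: [0.5363, 0.1952, 0.2396]
tool_rot: [2.098, 2.337, 0.002]
contact_force: [0.3, 0.5, -3.8]
opening: 0.0094
grip_force: 58.5
t: 13.48
tool_pos: [0.5357, 0.195, 0.2995]
tool_rot: [-2.098, -2.338, 0.002]
contact_force: [-0.6, 0.2, -3.6]
opening: 0.009
grip_force: 58.7
[ 2.18619669e-01 -1.08426949e-01  1.65824953e+00 -2.86534484e-05
  1.59310731e+00  1.10567199e-01]
t 13.57 turn [-0.03  0.01  1.96] | shift after turn [-13.59   2.18  -0.04] now axes [-13.76  -0.17  -0.04] pos [0.5354 0.195  0.2987] open 0.0088 grip 58.7 F [ 0.1 -0.3 -4.4]
```

View pics/m4.png

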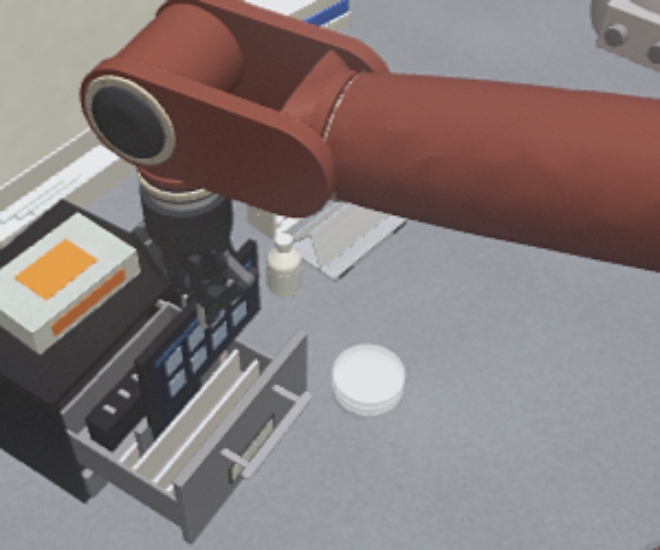

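The side view shows the tablet held upright, with its screen facing the robot, clear above the open drawer. The handheld is not visible in this view, being behind the tablet. Carrying it to a point in front of and above the stand.

```bash
J="python3 -m jog"
$J '[[0,0,0.5,-0.5,0,0,-1],[0,0,0.5,-0.9,0,0,-1],[0,0,0.5,-0.9,0,0,-1],[0,0,0.46,-0.9,0.2,0,-1],[0,0,0,-0.9,0.2,0,-1]]'>/dev/null
$J '[[0,0,0,-0.9,0.2,0,-1],[0,0,0,-0.9,0.2,0,-1],[0,0,0,-0.9,0.2,0,-1],[0,0,0,-0.9,0.2,0,-1],[0,0,0,-0.9,0.2,0,-1]]'>/dev/null
$J '[[0,0,0,-0.9,0.2,0,-1],[0,0,0,-0.9,0.2,0,-1],[0,0,0,-0.9,0.2,0,-1],[0,0,0,-0.9,0.1,0,-1],[0,0,0,-0.6,0,0,-1]]'>/dev/null
$J '[[0,0,0,-0.3,0,0,-1],[0,0,0,0,0,0,-1]]'
python3 - <<'E'
from h import *
delta([.575,-.216,.3],down(SY))
d=snap('wrist','w5.png');s=snap('side','s5.png');t=snap('top','t5.png')
im=np.zeros((600,800,3),np.uint8); im[:420,:560]=d['img']; im[420:600,:400]=cv2.resize(t['img'][160:250,280:480],(400,180))
im[300:600,400:800]=cv2.resize(s['img'][100:250,230:430],(400,300))
cv2.imwrite('pics/m5.png',im[:,:,::-1])
E
```

```text
t: 15.7
tool_pos: [0.5833, -0.2011, 0.3001]
tool_rot: [-2.291, -2.149, -0.0]
contact_force: [-0.5, -0.4, -4.3]
opening: 0.0091
grip_force: 58.6
t 15.7 turn [-0.   -0.01 -0.01] | shift after turn [-0.51 -0.24  0.  ] now axes [-0.51 -0.24  0.  ] pos [ 0.5833 -0.2011  0.3001] open 0.0091 grip 58.6 F [-0.5 -0.4 -4.3]
```

View pics/m5.png

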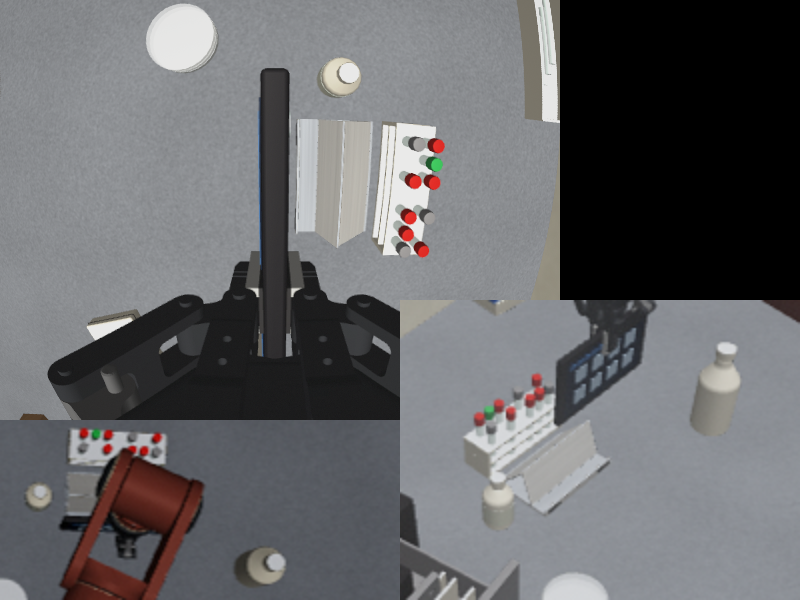

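The wrist view shows the stand's lip from (300, 120) to (297, 233) and its ridge from (343, 121) to (338, 246). The tablet's far top end is at (262–289, 69). The side view shows it square and held firmly.

```bash
python3 - <<'E'
from h import *
w=load('w5.png'); t=load('top0.png'); s=load('side0.png')
f=lambda u,v,z: onz(w,u,v,z,True)
rl,rr,ll,lr=f(343,121,.064),f(338,246,.064),f(299,120,.014),f(297,233,.014)
for n,p in zip(('ridgeL','ridgeR','lipL','lipR'),(rl,rr,ll,lr)): print(n,p.round(4))
print('tri ridge',tri(ray(w,343,121,True),ray(t,313.2,197.5))[0].round(4),tri(ray(w,338,246,True),ray(t,357.5,199.2))[0].round(4),tri(ray(w,338,246,True),ray(s,324.2,160.5))[0].round(4))
for a,b in ((rl,rr),(ll,lr)): print('yaw',np.arctan2(-(a-b)[0],(a-b)[1]),(a+b)/2)
o=status.get_obs(); R0=R.from_rotvec(o['tool_rot'])
e=(f(262,69,.331)+f(289,69,.331))/2; print('tablet far end tool frame',R0.inv().apply(e-o['tool_pos']))
E
```

```text
ridgeL [ 0.6682 -0.1407  0.064 ]
ridgeR [ 0.6598 -0.2981  0.064 ]
lipL [ 0.62  -0.139  0.014]
lipR [ 0.61   -0.2961  0.014 ]
tri ridge [ 0.6652 -0.1388  0.0708] [ 0.6577 -0.2983  0.0639] [ 0.6605 -0.3053  0.0515]
yaw -0.05274707135466442 [ 0.66400139 -0.21941104  0.064     ]
yaw -0.06371996428857223 [ 0.61503743 -0.21754674  0.014     ]
tablet far end tool frame [ 0.08855907  0.00083686 -0.03059068]
```

```bash
J="python3 -m jog"
cat >> h.py <<'E'
SO=np.array([.627,-.2164,0]); SY=-.06; TL=np.radians(18)
def place(b,zb):
    rot=down(SY,TL); xs=np.array([np.cos(SY),np.sin(SY),0])
    p=SO+xs*b+[0,0,zb]-.074*rot.as_matrix()[:,2]+.001*rot.as_matrix()[:,0]
    delta(p,rot)
E
$J '[[0.9,0,0,0,0,0,-1],[0.9,0,0,0,0,0,-1],[0.9,0,0,0,0,0,-1],[0.9,0,0,0,0,0,-1],[0,0,0,0,0,0,-1]]'
python3 - <<'E'
from h import *
place(.001,.06); place(.001,.0055)
t=load('top0.png'); print('rack front top',onz(t,170+580/4,130+204/4,.06),onz(t,170+770/4,130+208/4,.06),onz(t,170+580/4,130+204/4,.08))
E
```

```text
t: 16.48
tool_pos: [0.5845, -0.2001, 0.2993]
tool_rot: [-2.109, -1.984, 0.313]
contact_force: [-0.6, -0.7, -3.3]
opening: 0.0089
grip_force: 59.2
t 16.48 turn [ 0.   -0.01 -0.01] | shift after turn [-0.43  3.87  4.66] now axes [-0.43  3.87  4.66] pos [ 0.5845 -0.2001  0.2993] open 0.0089 grip 59.2 F [-0.6 -0.7 -3.3]
t 16.48 turn [ 0.   -0.01 -0.01] | shift after turn [-0.43  4.44  6.39] now axes [-0.43  4.43  6.39] pos [ 0.5845 -0.2001  0.2993] open 0.0089 grip 59.2 F [-0.6 -0.7 -3.3]
rack front top [ 0.72648384 -0.14629962  0.06      ] [ 0.71945316 -0.32009264  0.06      ] [ 0.72264415 -0.1445616   0.08      ]
```

```bash
J="python3 -m jog"
$J '[[0,0,0,-0.1,0.5,0.6,-1],[0,0,0,-0.1,0.7,0.9,-1],[0,0,0,-0.1,0.7,0.9,-1],[0,0,0,-0.1,0.7,0.9,-1],[0,0,0,-0.03,0.7,0.8,-1]]'
$J '[[0,0,0,0,0.57,0.56,-1],[0,0,0,0,0,0,-1],[0,0,0,0,0,0,-1]]'
python3 - <<'E'
from h import *
place(.001,.06); place(.001,.0055)
d=snap('wrist','w6.png');s=snap('side','s6.png')
im=np.zeros((600,800,3),np.uint8); im[:420,:560]=d['img']
im[200:600,400:800]=cv2.resize(s['img'][110:230,250:370],(400,400),interpolation=cv2.INTER_CUBIC)
cv2.imwrite('pics/m6.png',im[:,:,::-1])
E
```

```text
t: 17.1
tool_pos: [0.6385, -0.2173, 0.15]
tool_rot: [-2.111, -1.982, 0.313]
contact_force: [-0.7, -0.7, -3.3]
opening: 0.0089
grip_force: 59.3
t: 17.48
tool_pos: [0.6497, -0.2181, 0.1318]
tool_rot: [-2.112, -1.983, 0.314]
contact_force: [1.1, -0.2, -2.7]
opening: 0.0091
grip_force: 59.3
t 17.48 turn [ 0.01 -0.01 -0.03] | shift after turn [0.04 0.05 0.03] now axes [0.04 0.05 0.03] pos [ 0.6497 -0.2181  0.1318] open 0.0091 grip 59.3 F [ 1.1 -0.2 -2.7]
t 17.48 turn [ 0.01 -0.01 -0.03] | shift after turn [0.04 0.61 1.76] now axes [0.04 0.61 1.76] pos [ 0.6497 -0.2181  0.1318] open 0.0091 grip 59.3 F [ 1.1 -0.2 -2.7]
```

View pics/m6.png

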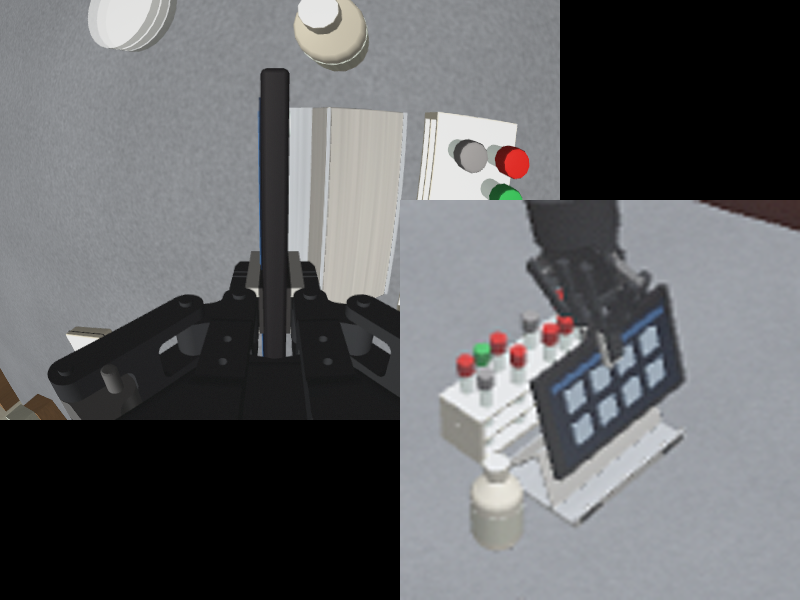

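The wrist view shows the tablet above the ledge, with the ridge at about (328, 107) behind it. The side view shows it centred and leaning back about 18°. Lowering it carefully.

```bash
J="python3 -m jog"
python3 -c "
from h import *
print('ridgeL',onz(load('w6.png'),328.5,107,.064,True))"
$J '[[0,0,0,0.04,0.15,0.4,-1],[0,0,0,0,0.15,0.45,-1],[0,0,0,0,0.15,0.4,-1],[0,0,0,0,0.07,0.2,-1],[0,0,0,0,0,0,-1]]'
$J '[[0,0,0,0,0.02,0.06,-1],[0,0,0,0,0.02,0.06,-1],[0,0,0,0,0,0,-1]]'
python3 -c "
from h import *
place(.001,.0055)"
```

```text
ridgeL [ 0.66831741 -0.14088898  0.064     ]
t: 18.2
tool_pos: [0.6507, -0.2166, 0.0841]
tool_rot: [-2.11, -1.981, 0.315]
contact_force: [-0.3, -0.1, -4.6]
opening: 0.0092
grip_force: 59.4
t: 18.58
tool_pos: [0.6513, -0.2169, 0.0816]
tool_rot: [-2.111, -1.982, 0.314]
contact_force: [-0.2, -0.1, -3.9]
opening: 0.0092
grip_force: 59.4
t 18.57 turn [ 0.   -0.01 -0.03] | shift after turn [0.   0.04 0.19] now axes [0.   0.04 0.19] pos [ 0.6513 -0.2169  0.0816] open 0.0092 grip 59.4 F [-0.2 -0.1 -3.9]
```

```bash
J="python3 -m jog"
$J '[[0,0,0,0,0.02,0.07,-1],[0,0,0,0,0,0,-1],[0,0,0,0,0,0,-1]]'
$J '[[0,0,0,0,0.02,0.07,-1],[0,0,0,0,0,0,-1],[0,0,0,0,0,0,-1]]'
$J '[[0,0,0,0,0.02,0.07,-1],[0,0,0,0,0,0,-1],[0,0,0,0,0,0,-1]]'
```

```text
t: 18.95
tool_pos: [0.6512, -0.2168, 0.0793]
tool_rot: [-2.111, -1.982, 0.314]
contact_force: [0.1, 0.3, -4.8]
opening: 0.0088
grip_force: 59.4
t: 19.32
tool_pos: [0.6511, -0.2168, 0.0771]
tool_rot: [-2.111, -1.982, 0.314]
contact_force: [-0.4, -0.3, -4.8]
opening: 0.0091
grip_force: 59.4
t: 19.7
tool_pos: [0.6514, -0.217, 0.0758]
tool_rot: [-2.112, -1.983, 0.314]
contact_force: [0.7, -0.6, 1.6]
opening: 0.0094
grip_force: 60.1
```

```bash
J="python3 -m jog"
$J '[[0,0,0,0,0,0.02,-1],[0,0,0,0,0,0,-1],[0,0,0,0,0,0,-1]]'
python3 - <<'E'
from h import *
place(.001,.0055)
s=snap('side','s7.png');w=snap('wrist','w7.png')
im=np.hstack([cv2.resize(s['img'][130:220,260:360],(440,396),interpolation=cv2.INTER_CUBIC),cv2.resize(w['img'][:308],(360,198)).repeat(2,0)]); cv2.imwrite('pics/m7.png',im[:,:,::-1])
E
```

```text
t: 20.08
tool_pos: [0.6515, -0.217, 0.0758]
tool_rot: [-2.112, -1.983, 0.313]
contact_force: [0.0, 0.8, 5.2]
opening: 0.0094
grip_force: 60.7
t 20.07 turn [ 0.02 -0.   -0.03] | shift after turn [ 0.   -0.02  0.  ] now axes [ 0.   -0.02  0.  ] pos [ 0.6515 -0.217   0.0758] open 0.0094 grip 60.7 F [0.  0.8 5.2]
```

View pics/m7.png

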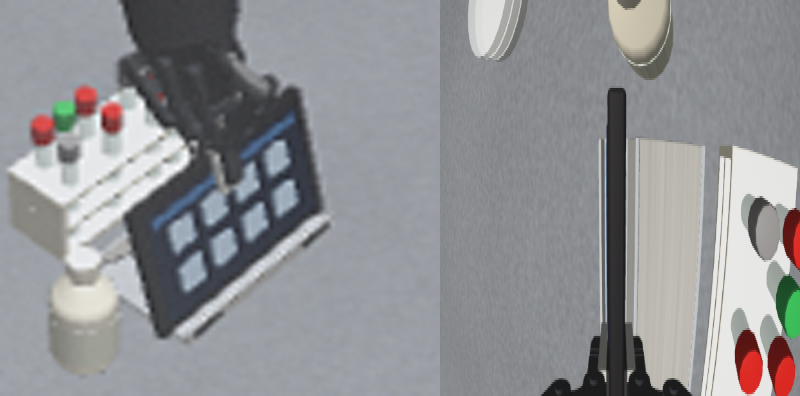

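Both views show the tablet standing on the ledge behind the lip, in front of the ridge and centred. Releasing it in stages, then withdrawing along the tool axis.

```bash
J="python3 -m jog"
$J '[[0,0,0,0,0,0,-0.7],[0,0,0,0,0,0,-0.55],[0,0,0,0,0,0,-0.4],[0,0,0,0,0,0,-0.2],[0,0,0,0,0,0,0]]'
$J '[[0,0,0,0,0,0,0],[0,0,0,0,0,0,0],[0,0,0,0,0,-0.2,0],[0,0,0,0,0,-0.4,0],[0,0,0,0,0,-0.6,0]]'
$J '[[0,0,0,0,0,-0.8,0],[0,0,0,0,0,-0.8,0],[0,0,0,0,0,-0.8,0],[0,0,0,0,0,0,0],[0,0,0,0,0,0,0]]'
python3 - <<'E'
from h import *
s=snap('side','s8.png');w=snap('wrist','w8.png');t=snap('top','t8.png')
im=np.zeros((600,800,3),np.uint8); im[:420,:560]=cv2.resize(s['img'][120:330,130:410],(560,420),interpolation=cv2.INTER_CUBIC)
im[360:600,480:800]=cv2.resize(w['img'],(320,240)); im[420:600,:480]=cv2.resize(t['img'][130:265,140:500],(480,180))
cv2.imwrite('pics/m8.png',im[:,:,::-1])
E
```

```text
t: 20.8
tool_pos: [0.6507, -0.2168, 0.0742]
tool_rot: [-2.111, -1.982, 0.314]
contact_force: [0.8, -0.4, 0.1]
opening: 0.0428
grip_force: 0.0
t: 21.42
tool_pos: [0.6622, -0.2175, 0.1095]
tool_rot: [-2.111, -1.982, 0.314]
contact_force: [-0.1, -0.1, 0.5]
opening: 0.0426
grip_force: 0.0
t: 22.05
tool_pos: [0.684, -0.2188, 0.1768]
tool_rot: [-2.111, -1.982, 0.314]
contact_force: [0.8, -0.3, -0.6]
opening: 0.0426
grip_force: 0.0
```

View pics/m8.png

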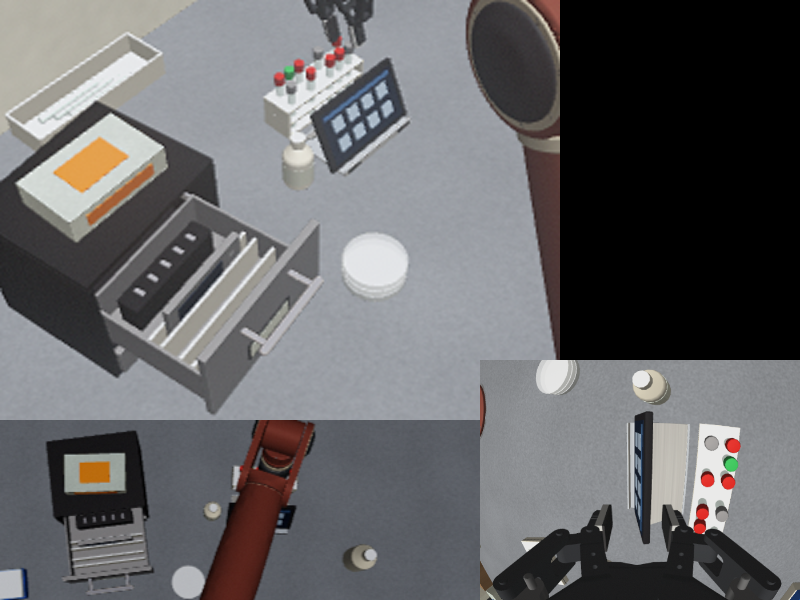

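The final views show the tablet leaning back on the stand with its screen to the reader and the gripper clear. The drawer is fully out, the handheld is still in its slot, and the bystanders are in place. Handing in.

```bash
python3 -c "
from station import finish_job
print(finish_job())"
```

```text
the job is handed in; nothing more can be done
None
```

The job is handed in at about 22 s of the 54 s allowed: the final pictures show the tablet released and leaning back on the stand, centred with its screen to the reader, the drawer out at its stop, the handheld in its slot and nothing else visibly moved, but the hand-in gave no verdict and I judged the lean by eye.

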